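Weigh two brass finials and load the solid one into the drilling jig

ROBOT

A 6-joint arm with a two-finger parallel gripper is mounted at the origin on the work surface. World frame = base frame: x ahead of the robot, y to its left, z up, the work surface at z = 0. Lengths are in m, angles in rad, forces in N, time in s.
With the tool pointing down it reaches from about 0.375 to 0.9 m from the base axis. Payload 3.1 kg.
Tool frame: the origin (TCP) lies on the centre line of the jaws, within the pads' length; the fingertips stand robot.nose_length ahead of it and the grasp point (between the pads) lies 6 mm ahead of it (robot.nose_length is the distance from the TCP to the fingertips, in m); z points along the fingers, y is the line along which they close (so a half turn about z gives the same grasp; the last joint's range is limited). The gripper opens to 87 mm and grips with 3 to 60 N. Pads are 19 mm wide; open, the fingers measure 117 mm over their backs; the gripper's body (75 mm by 190 mm) begins 51 mm behind the grasp point.
Start: joints at [1.046, 0.527, 1.433, -0, 1.181, -0.178], TCP at [0.212, 0.588, 0.21] pointing down, gripper open.
Joint ranges: [-3.08, 3.08], [-0.75, 2.2], [0.22, 2.44], [-1.43, 4.57], [0, 2.65], [-2.85, 2.85]. Speed limits (rad/s): [2.79, 2.79, 3.14, 3.14, 3.14, 3.14].

INTERFACE

Orientations are given as a unit quaternion [x, y, z, w].
In Python, from rig import robot gives the robot as it stands.
- The arm moves only by the shell command python3 -m crank 'ROWS' [FORCE]. ROWS is JSON, one flat list of numbers, 7 for each row, row after row: the shift along the tool's x, y, z in mm, then the turn, a rotation vector about the tool's x, y, z in degrees, then the closure in counts, from 0 (fully open) to 255 (shut). In form: [x, y, z, ax, ay, az, fingers, x, y, z, ax, ay, az, fingers, ...]. A call has exactly 5 rows; each row is the pose to reach, as a shift and turn from the pose commanded when the call began, along the tool's axes at that moment; what a row does not reach only later rows make up. A row lasts 1/12 s, in which the tool goes at most 41.7 mm and 7.16 degrees, less where a joint would pass 70% of its speed; a pose out of reach is approached as far as the arm can. A call with a gripper value outside its range is refused whole. The fingers move at their own pace and stop on an object; FORCE is the grip in N (left out, the last holds). Time passes only in rows, so rows that repeat a pose let the fingers close, or fill a call up. It gives the time, the measured TCP pose, the force, the opening and the grip force at its end, in the units of the state.
- robot.get_obs(): the state, without advancing time (a new reading comes with each control period).
- robot.camera(name): name is "scene" or "top"; returns a dict with "pixels" (384x512x3 uint8, red, green, blue), "intrinsics" (3x3 intrinsics, pixels), "extrinsics" (4x4, takes a point from camera to world coordinates). Camera axes: x right, y down, z forward; pixel columns grow to the right and rows downward; lengths in m; the calibration is good to about 2 mm. A picture is of the moment at which its call begins. There is no depth.
- robot.hand_in(): hands the job in; it is judged then, once.
The state is a dict: "time": time; "q": joint angles; "joint_velocities": joint speeds; "joint_torque": joint torques, N m; "position": TCP position; "tool_rot": TCP orientation; "ft_force": force on the tool from outside, world axes, zero at the start; "moment": the same for the moment, N m; "grip_width": finger opening in m; "grip_force": force on a finger pad.
Only numpy, scipy, OpenCV 4.12 (cv2) and the standard library are available. Lean on these libraries where they do the work, as an engineer would, in place of code of your own. Each camera call takes 0.05 s, during which the arm holds its last target. There are 200 camera calls.

TASK

One of the two look-alike brass finials is solid, the other hollow: stand them gently on opposite pans of the blue balance, one on each, let go of both and let it settle to see which is heavier. Then load the heavier one upright in the orange nest of the drilling jig: hold it above the nest's low lip, press it gently against the sprung black pad until the pad gives some millimetres but well short of its end stop, lower it behind the lip down onto the nest's floor, and let go. Leave the lighter one standing on its pan, force nothing, knock nothing over and leave the other things on the bench alone.

Things in the scene. Friction and masses are not known exactly. Their poses are not given: they have to be found in the camera images.
- finial_a: Brass bedpost finial, 68 mm tall, standing; one of two that look alike, one solid, one hollow (0.15 to 0.5 kg, heavier at least 1.5 times lighter). Origin: centre of its underside, z up its axis. Round foot 44 mm across, 0 to 14 mm high; waist 26 mm across; straight round grip 30 mm across, 32 to 60 mm high; domed top.
- finial_b: Brass bedpost finial, 68 mm tall, standing; one of two that look alike, one solid, one hollow (0.15 to 0.5 kg, heavier at least 1.5 times lighter). Origin: centre of its underside, z up its axis. Round foot 44 mm across, 0 to 14 mm high; waist 26 mm across; straight round grip 30 mm across, 32 to 60 mm high; domed top.
- mat: Green mat 180 x 210 x 3 mm on the bench, fixed; both finials start on it. Origin at the centre of its underside. It may be on the left or on the right of the bench, the jig on the other side.
- balance: Blue equal-arm balance, fixed, base 110 x 280 x 34 mm, origin under its centre; arms along y, +y the left pan, -y the right. Two flat aluminium pans, 90 mm across, 220 mm apart, tops 95 mm above the bench when level; red needle and white scale, 142 mm high, between them.
- left_pan (a point): Centre of the top face of the left (+y) pan. The pans stay horizontal and move straight up and down, opposite to each other, up to 26 mm each way from level.
- right_pan (a point): Centre of the top face of the right (-y) pan; it moves with the pan. The pans are sprung to level: one finial alone lowers its pan by 8 to 25 mm; with both on, it settles in about 1 s, 5 mm or more down on the heavier side.
- beam (a joint): Tilt of the balance beam, rad, 0 level, up to 0.24 either way: positive when the left (+y) pan is up, that is when the right pan carries more; negative when the left carries more.
- jig: Drilling jig, fixed: aluminium bar 260 (x) x 90 (y) x 10 mm, origin under its centre, x along the bar. On it, centred across, an orange nest is locked with a sprung black pad at its +x end. The nest's place along x is set anew each time and not measured: the axis of a finial just touching the pad is anywhere from x = -35 to +35 mm.
- jig_floor_level (a point): On the jig's z axis, 18 mm up: level of the nest's floor (not its place). Nest heights above the jig's underside: floor 18 mm (a round grey cushion that gives 1 mm under 4 N, 3 mm at most); front lip (-x side) and side rims 26 mm; pad 20 to 40 mm; block behind the pad 40 mm. Side rims 52 mm apart; nest 72 mm wide over all; pad 46 mm wide.
- jig_entry_level (a point): Point on the jig's z axis, 30 mm above its underside: bring a finial in from the -x side with its underside at about this level (28 to 33 mm), over the lip and against the pad. Lip to free pad is 42 mm, 2 mm less than the foot: the pad must be pressed back 3 to 10 mm before the foot goes down behind the lip, and then holds it against the lip.
- jig_end (a point): Top centre of the dark end plate at the +x end of the jig's bar, 14 mm above its underside: marks the direction to press. The pad faces -x and gives towards +x on a spring: it starts to give at about 2 N, then 0.7 N per mm, and nears its end stop after 12 mm (10 N), which it must not meet. The lip and nest are rigid: do not force them.
- pad (a joint): How far the sprung pad of the jig's nest is pressed back, m: 0 free, 0.014 against its end stop. It does not tell where the nest is.
- wood_knob: Bystander: turned wooden knob, 38 mm wide, 40 mm tall, on the mat with the finials. Leave it alone.
- tape: Bystander: roll of green tape lying flat, 100 mm across, 24 mm tall. Leave it alone.
- weight: Bystander: small steel weight, 32 mm wide, 44 mm tall. Leave it alone.
- jar: Bystander: glass jar with metal lid, 72 mm wide, 90 mm tall. Leave it alone.
- can: Bystander: small can, 68 mm wide, 85 mm tall. Leave it alone.
- brush: Bystander: paint brush lying flat, 180 mm long. Leave it alone.
Mind the look-alikes: they are no part of the job. What is shaped like the finial_b but red is not meant.

How it is judged:
By the outcome, as a careful person would: the job done as asked, in the order asked, and still so for the second after the job is handed in, with the robot touching nothing.
It also fails if it takes over 72 s, if anything falls off the work surface, if the arm or the gripper's body presses on something with over 40 N, if the wrist force passes 120 N, or if a joint passes its speed limit or range.

## Working session

There is one attempt and no reset: what is moved stays moved. The work goes in short steps, Python scripts to look and compute and a shell command to move; the robot and the scene stay as the last step left them, time stands still between calls to the robot, and variables do not carry over. Pictures are saved under pics/ and viewed, at most 13 in all, crops included, and the job is handed in when it is done.

```bash
mkdir -p pics; ls
python3 - <<'E'
from rig import robot
import cv2,numpy as np
for n in("scene","top"):
    c=robot.camera(n); cv2.imwrite(f"pics/{n}0.png",c["pixels"][:,:,::-1]); print(n,np.round(c["intrinsics"],1).tolist(),np.round(c["extrinsics"],3).tolist())
print(robot.get_obs(),robot.nose_length)
E
```

```text
pics
scene [[426.6, 0.0, 252.6], [0.0, 426.6, 194.9], [0.0, 0.0, 1.0]] [[0.795, 0.442, -0.415, 1.068], [0.606, -0.594, 0.528, -0.628], [-0.014, -0.672, -0.74, 0.976], [0.0, 0.0, 0.0, 1.0]]
top [[399.0, 0.0, 255.8], [0.0, 399.0, 193.7], [0.0, 0.0, 1.0]] [[0.006, -0.976, 0.219, 0.352], [-1.0, -0.007, -0.003, -0.015], [0.005, -0.219, -0.976, 1.124], [0.0, 0.0, 0.0, 1.0]]
{'time': 0.1, 'q': array([ 1.04549155e+00,  5.28377011e-01,  1.43376003e+00, -1.25248831e-05,
        1.18143567e+00, -1.78516280e-01]), 'joint_velocities': array([ 0.00012496, -0.00355321, -0.00333644,  0.0014165 ,  0.00161066,
       -0.00032742]), 'joint_torque': array([-2.44699322e-04, -4.40986705e+01, -1.77149177e+01,  6.34562527e-02,
        5.34042902e-02, -2.38531038e-05]), 'position': array([0.21205982, 0.58719448, 0.20947169]), 'tool_rot': array([ 1.72524255e-01,  9.85004772e-01, -9.31351110e-04, -3.35818128e-04]), 'ft_force': array([-0.66619993, -0.14882029, -0.81658617]), 'moment': array([ 0.01012673,  0.02252464, -0.03814754]), 'grip_force': 0.0, 'grip_width': 0.08696307665042885} 0.025
```

View pics/scene0.png

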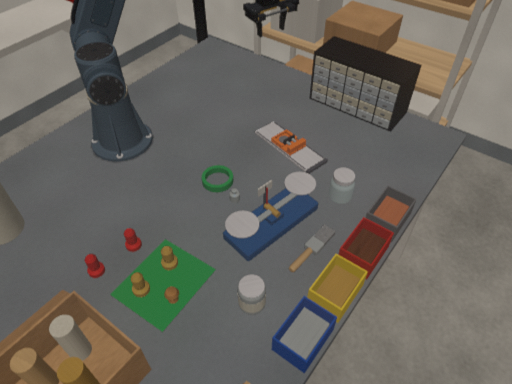

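View pics/top0.png

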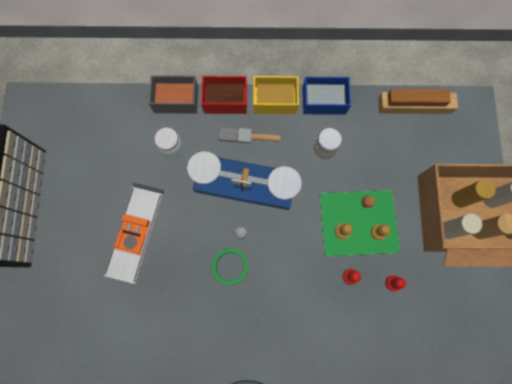

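Top view: the brass finials are at (345,229) and (382,231) on the green mat. The wooden knob is at (369,201), and the red look-alikes at (352,276) and (396,283) are off the mat. The jig is on the left, with its dark end plate at (149,188), and the balance is at (245,178). I'll measure these and confirm in a crop.

```bash
cat > h.py <<'E'
import numpy as np,cv2
from rig import robot
def cam(n):
    c=robot.camera(n); return c["pixels"].copy(),np.array(c["intrinsics"]),np.array(c["extrinsics"])
def ray(K,E,u,v): return E[:3,3],E[:3,:3]@np.linalg.solve(K,[u,v,1.])
def onz(K,E,u,v,z):
    o,d=ray(K,E,u,v); return o+d*(z-o[2])/d[2]
def tri(r1,r2):
    A=[];b=[]
    for o,d in(r1,r2):
        d=d/np.linalg.norm(d);P=np.eye(3)-np.outer(d,d);A.append(P);b.append(P@o)
    return np.linalg.lstsq(np.vstack(A),np.hstack(b),rcond=None)[0]
def proj(K,E,p):
    q=K@(E[:3,:3].T@(np.asarray(p)-E[:3,3])); return q[:2]/q[2]
def blobs(im,lo,hi,amin,roi=None):
    m=cv2.inRange(cv2.cvtColor(im,cv2.COLOR_RGB2HSV),lo,hi)
    if roi: k=np.zeros_like(m);x0,y0,x1,y1=roi;k[y0:y1,x0:x1]=1;m*=k
    n,l,s,c=cv2.connectedComponentsWithStats(m)
    return m,[(np.round(c[i],1).tolist(),s[i].tolist()) for i in range(1,n) if s[i][4]>=amin]
E
python3 - <<'E'
from h import *
t,K,E=cam("top"); s,K2,E2=cam("scene")
for nm,im,roi,r2 in(("top",t,(318,188,402,258),(0,0,512,384)),("scene",s,(112,238,216,326),(100,100,400,330))):
    print(nm,"brass",blobs(im,(8,90,60),(28,255,255),15,roi)[1])
    print(" orange",blobs(im,(4,180,150),(14,255,255),25,r2)[1])
    print(" blue",blobs(im,(100,140,40),(125,255,255),200,r2)[1])
    print(" green",blobs(im,(50,120,40),(75,255,255),200,r2)[1])
a=cv2.resize(t[180:300,310:410],None,fx=4,fy=4,interpolation=2); b=cv2.resize(t[175:295,100:200],None,fx=4,fy=4,interpolation=2)
cv2.imwrite("pics/c1.png",np.hstack([a,b])[:,:,::-1])
a=cv2.resize(s[230:330,80:220],None,fx=4,fy=4,interpolation=2); b=cv2.resize(s[115:215,250:310],None,fx=4,fy=4,interpolation=2)
cv2.imwrite("pics/c2.png",np.hstack([a,b])[:,:,::-1])
E
```

```text
top brass [([367.8, 201.3], [362, 196, 12, 11, 108]), ([343.2, 230.5], [336, 224, 16, 15, 190]), ([379.9, 231.2], [372, 225, 18, 15, 210])]
 orange [([132.0, 232.9], [115, 215, 33, 39, 506])]
 blue [([327.2, 96.8], [304, 77, 47, 37, 776]), ([245.2, 167.8], [221, 159, 51, 19, 437]), ([241.9, 192.2], [194, 178, 96, 30, 1148])]
 green [([357.9, 222.7], [320, 191, 79, 65, 3858]), ([229.0, 266.3], [212, 249, 36, 36, 377])]
scene brass [([168.2, 258.1], [161, 246, 17, 24, 291]), ([139.2, 284.8], [131, 273, 19, 24, 318]), ([171.6, 294.2], [165, 287, 14, 16, 176])]
 orange [([288.6, 143.3], [273, 136, 32, 15, 121])]
 blue [([305.5, 316.1], [279, 297, 57, 33, 215])]
 green [([217.0, 178.3], [202, 166, 31, 26, 389]), ([164.2, 285.8], [111, 240, 104, 90, 3812])]
```

View pics/c1.png

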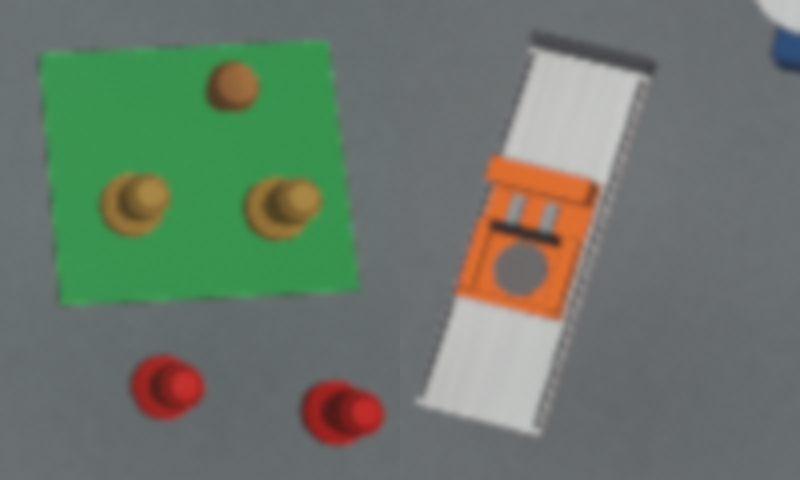

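View pics/c2.png

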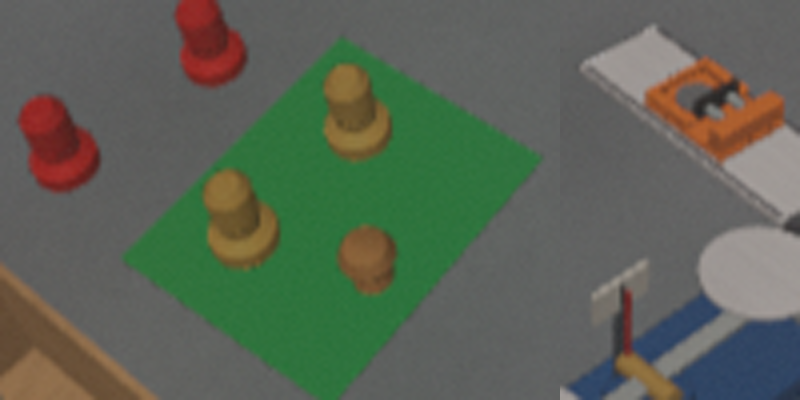

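The crops confirm it. The two brass finials are at crop (135,203) and (283,207). The knob is browner and squat, and the red pair is off the mat. The jig's black pad is at crop (525,232), its end plate at top (595,50), and the lip is on the lower side.

Run:
```python
from h import *
t,K,E=cam("top"); s,K2,E2=cam("scene")
T=lambda u,v,z:onz(K,E,u,v,z)[:2].round(4)
S=lambda u,v,z:onz(K2,E2,u,v,z)[:2].round(4)
c=lambda u,v,ox,oy:(ox+u/4-.375,oy+v/4-.375)
for n,f,h,f2,h2 in(("L",(132,206),(150,195),(357,127),(347,80)),("R",(275,209),(299,199),(242,235),(228,187))):
    print(n,"top foot",T(*c(*f,310,180),.014),"head",T(*c(*h,310,180),.067),"scene foot",S(*c(*f2,80,230),.012),"head",S(*c(*h2,80,230),.066))
print("knob",T(*c(233,86,310,180),.03))
print("red",T(*c(160,387,310,180),.01),T(*c(335,412,310,180),.01))
for im,k,e,roi in((t,K,E,(180,140,310,210)),(s,K2,E2,(220,165,325,245))):
    m,b=blobs(im,(0,0,165),(180,50,255),120,roi)
    for x in b: print("pan",x,onz(k,e,*x[0],.095)[:2].round(4), "bbox ctr",onz(k,e,x[1][0]+x[1][2]/2-.5,x[1][1]+x[1][3]/2-.5,.095)[:2].round(4))
m,b=blobs(t,(0,0,150),(180,40,255),300,(100,180,170,290)); print("bar",b)
J=lambda u,v,z:T(*c(u,v,100-100,175),z) 
cj=lambda u,v,z:T(100+(u-400)/4-.375,175+v/4-.375,z)
for nm,u,v,z in(("near L",418,402,.01),("near R",530,431,.01),("far L",533,50,.01),("far R",640,76,.01),("endplate L top",535,33,.014),("endplate R top",654,64,.014),("pad front L",492,229,.04),("pad front R",558,244,.04),("lip L",458,294,.026),("lip R",560,318,.026),("blk L",491,158,.04),("blk R",597,182,.04),("cushion",521,269,.018)): print(nm,cj(u,v,z))
```

```text
L top foot [ 0.495  -0.2627] head [ 0.4956 -0.2632] scene foot [ 0.4924 -0.2651] head [ 0.4938 -0.2635]
R top foot [ 0.4936 -0.3627] head [ 0.4936 -0.3625] scene foot [ 0.4915 -0.3677] head [ 0.4919 -0.3646]
knob [ 0.5778 -0.3335]
red [ 0.3712 -0.2776] [ 0.3553 -0.3964]
pan ([203.5, 166.9], [187, 152, 33, 31, 815]) [0.6551 0.1218] bbox ctr [0.6548 0.1231]
pan ([284.2, 182.2], [268, 166, 33, 33, 846]) [ 0.6143 -0.0944] bbox ctr [ 0.6148 -0.0939]
bar [([142.7, 203.4], [126, 187, 35, 35, 753]), ([122.9, 266.0], [104, 250, 37, 34, 796])]
near L [0.3705 0.3938]
near R [0.3516 0.3159]
far L [0.6183 0.3334]
far R [0.5997 0.2557]
endplate L top [0.6298 0.3317]
endplate R top [0.6077 0.2453]
pad front L [0.4856 0.3427]
pad front R [0.4757 0.2972]
lip L [0.4427 0.367 ]
lip R [0.4269 0.2963]
blk L [0.5346 0.3473]
blk R [0.5184 0.2735]
cushion [0.4608 0.3278]
```

```bash
cat > d.py <<'E'
# usage: d.py x y z yaw_of_tool_y_deg : shift (mm, tool axes) and turn still to go
import sys,numpy as np
from h import *
from scipy.spatial.transform import Rotation as R
o=robot.get_obs();r=R.from_quat(o["tool_rot"]);M=r.as_matrix();yaw=np.degrees(np.arctan2(M[1,1],M[0,1]))
print("pos",o["position"].round(4),"yaw",yaw.round(2),"tilt",np.degrees(np.arccos(-M[2,2])).round(2),"F",o["ft_force"].round(2),"w",round(o["grip_width"],4),"g",round(o["grip_force"],1),"t",round(o["time"],2))
if len(sys.argv)>4:
    a=list(map(float,sys.argv[1:])); print("go mm",(M.T@(np.array(a[:3])-o["position"])*1e3).round(1),"turn z",round((yaw-a[3]+180)%360-180,2))
E
python3 -m crank '[-31,-25,0,0,0,7,80,-62,-50,0,0,0,14,80,-93,-75,0,0,0,21,80,-124,-100,0,0,0,28,80,-155,-125,0,0,0,35,80]' 30
python3 -m crank '[-39,-3,0,0,0,7,80,-78,-6,0,0,0,14,80,-117,-9,0,0,0,21,80,-156,-12,0,0,0,28,80,-195,-16,0,0,0,35,80]'
python3 -m crank '[-35,5,0,0,0,0,80,-70,10,0,0,0,0,80,-105,15,0,0,0,0,80,-140,20,0,0,0,0,80,-175,26,0,0,0,0,80]'
python3 -m crank '[-35,5,0,0,0,0,80,-70,10,0,0,0,0,80,-105,15,0,0,0,0,80,-140,20,0,0,0,0,80,-170,26,0,0,0,0,80]'
python3 d.py 0.494 -0.2635 0.13 0
```

```text
time: 0.72
position: [0.3162, 0.416, 0.2104]
tool_rot: [0.463, 0.886, 0.0, 0.0]
ft_force: [0.6, -0.1, -0.4]
grip_width: 0.0637
grip_force: 0.0
time: 1.13
position: [0.4157, 0.2472, 0.2106]
tool_rot: [0.708, 0.706, 0.0, 0.0]
ft_force: [0.7, 0.3, -0.6]
grip_width: 0.0599
grip_force: 0.0
time: 1.55
position: [0.441, 0.0722, 0.2105]
tool_rot: [0.706, 0.708, 0.0, 0.0]
ft_force: [0.5, 0.1, 0.1]
grip_width: 0.0599
grip_force: 0.0
time: 1.97
position: [0.4676, -0.0984, 0.2106]
tool_rot: [0.707, 0.708, -0.0, 0.0]
ft_force: [-0.3, 1.2, -0.8]
grip_width: 0.0596
grip_force: 0.0
pos [ 0.4676 -0.0984  0.2106] yaw 0.07 tilt 0.04 F [-0.3   1.18 -0.78] w 0.0596 g 0.0 t 1.97
go mm [-165.1   26.2   80.7] turn z 0.07
```

```bash
python3 -m crank '[-35,5,0,0,0,0,80,-70,10,0,0,0,0,80,-105,15,20,0,0,0,80,-140,20,40,0,0,0,80,-165,26,60,0,0,0,80]' |head -2
python3 -m crank '[0,0,20,0,0,0,80,0,0,40,0,0,0,80,0,0,60,0,0,0,80,0,0,80,0,0,0,80,0,0,80,0,0,0,80]'|head -2
python3 d.py 0.494 -0.2635 0.057 0
python3 - <<'E'
from h import *
t,K,E=cam("top"); s,_,_=cam("scene")
cv2.imwrite("pics/g1.png",np.hstack([cv2.resize(t[180:280,300:400],None,fx=4,fy=4),cv2.resize(s[220:320,110:210],None,fx=4,fy=4)])[:,:,::-1])
E
```

```text
time: 2.38
position: [0.4945, -0.2646, 0.1502]
time: 2.8
position: [0.4917, -0.2595, 0.067]
pos [ 0.4917 -0.2595  0.067 ] yaw 0.1 tilt 0.42 F [-0.68  0.42  0.75] w 0.0595 g 0.0 t 2.8
go mm [-4.1  2.4  9.9] turn z 0.1
```

View pics/g1.png

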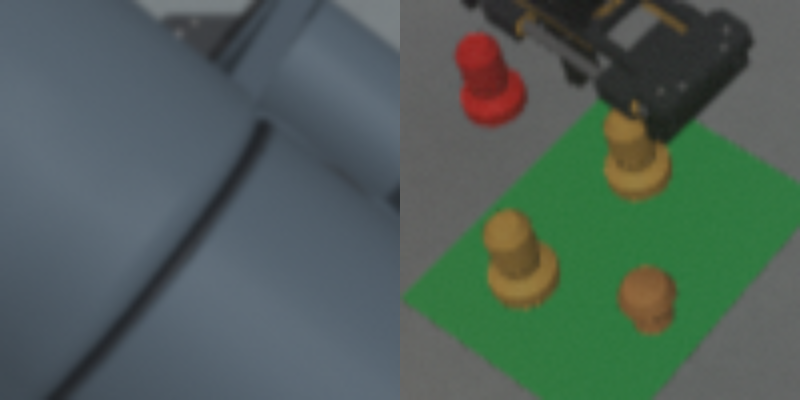

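```bash
python3 d.py 0.494 -0.2635 0.057 0
python3 - <<'E'
from h import *
s,K,E=cam("scene"); p=robot.get_obs()["position"]
for q in(p,p-[0,0,.025],p+[.03,0,-.02],p+[-.03,0,-.02],[.494,-.2635,.067]): print((proj(K,E,q)-[110,220])*4+[400,0])
print(robot.get_obs()["q"].round(3))
E
```

```text
pos [ 0.4937 -0.2608  0.07  ] yaw 0.13 tilt 0.09 F [ 0.91 -0.12  0.61] w 0.0599 g 0.0 t 2.9
go mm [-2.7  0.3 13. ] turn z 0.13
[627.47475855 112.29828761]
[633.65981674 134.37489404]
[665.4914441  153.08679846]
[600.11660868 107.45868098]
[625.55498552 117.76697568]
[-0.686  0.64   1.715 -0.     0.786 -0.688]
```

```bash
python3 -m crank '[-1,0,4,0,0,0,80,-2,0,8,0,0,0,80,-3,0,12,0,0,0,80,-3,0,12,0,0,0,80,-3,0,12,0,0,0,120]' |head -2
python3 -m crank '[0,0,0,0,0,0,200,0,0,0,0,0,0,200,0,0,0,0,0,0,200,0,0,0,0,0,0,200,0,0,0,0,0,0,200]' 30
python3 -m crank '[0,0,-5,0,0,0,200,0,0,-15,0,0,0,200,0,0,-30,0,0,0,200,0,0,-40,0,0,0,200,0,0,-40,0,0,0,200]'
python3 -m crank '[0,0,-10,0,0,0,200,0,0,-30,0,0,0,200,0,0,-60,0,0,0,200,0,0,-90,0,0,0,200,0,0,-120,0,0,0,200]'
python3 -m crank '[0,0,-10,0,0,0,200,0,0,-20,0,0,0,200,0,0,-30,0,0,0,200,0,0,-30,0,0,0,200,0,0,-30,0,0,0,200]'
python3 d.py 0.655 0.122 0.25 0
```

```text
time: 3.37
position: [0.4939, -0.264, 0.0584]
time: 3.78
position: [0.494, -0.264, 0.0584]
tool_rot: [0.706, 0.708, 0.0, 0.0]
ft_force: [-0.5, 0.1, -0.8]
grip_width: 0.0273
grip_force: 0.0
time: 4.2
position: [0.4956, -0.2652, 0.1012]
tool_rot: [0.706, 0.708, 0.0, 0.003]
ft_force: [0.8, -0.3, -0.6]
grip_width: 0.0189
grip_force: 0.0
time: 4.62
position: [0.4933, -0.2635, 0.2195]
tool_rot: [0.706, 0.708, -0.0, -0.001]
ft_force: [0.2, -1.0, -0.7]
grip_width: 0.0188
grip_force: 0.0
time: 5.03
position: [0.4936, -0.2637, 0.2476]
tool_rot: [0.706, 0.708, -0.0, -0.001]
ft_force: [-0.6, 0.5, -0.0]
grip_width: 0.0185
grip_force: 0.0
pos [ 0.4936 -0.2637  0.2476] yaw 0.13 tilt 0.08 F [-0.6   0.52 -0.01] w 0.0185 g 0.0 t 5.03
go mm [385.3 162.3  -2.2] turn z 0.13
```

The grip closed on nothing, so I'll look before going on.

Run:
```python
from h import *
s,K,E=cam("scene"); p=robot.get_obs()["position"]
print("brass",blobs(s,(8,90,60),(28,255,255),15,(112,200,216,326))[1])
print((proj(K,E,p)-[70,150])*4,(proj(K,E,p-[0,0,.025])-[70,150])*4)
cv2.imwrite("pics/g2.png",cv2.resize(s[150:300,70:270],None,fx=4,fy=4)[:,:,::-1])
```

```text
brass [([168.2, 258.1], [161, 246, 17, 24, 291]), ([139.2, 284.8], [131, 273, 19, 24, 320]), ([171.6, 294.2], [165, 287, 14, 16, 176])]
[333.03174036 214.34272823] [341.05503683 242.67438245]
```

View pics/g2.png

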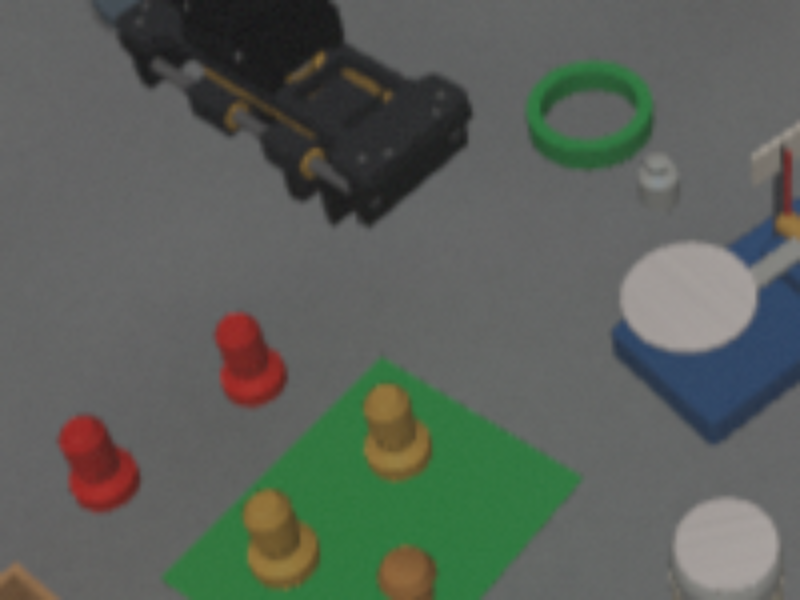

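The finials haven't moved. I'll check where the fingers really are by differencing images with the fingers shut and open.

```bash
python3 -c "
from h import *
for n in('scene','top'):
    a,K,E=cam(n); np.save(f'pics/{n}_shut.npy',a)
    print(n,proj(K,E,[0,0,0]))
"
python3 -m crank '[0,0,0,0,0,0,0,0,0,0,0,0,0,0,0,0,0,0,0,0,0,0,0,0,0,0,0,0,0,0,0,0,0,0,0]' | tail -2
python3 -m crank '[0,0,0,0,0,0,0,0,0,0,0,0,0,0,0,0,0,0,0,0,0,0,0,0,0,0,0,0,0,0,0,0,0,0,0]' | tail -2
python3 - <<'E'
from h import *
a,K,E=cam("scene"); b=np.load("pics/scene_shut.npy"); p=robot.get_obs()["position"]; w=robot.get_obs()["grip_width"]/2
print(p,w)
d=np.abs(a.astype(int)-b).max(2)>18
print(np.argwhere(d)[:,::-1].min(0),np.argwhere(d)[:,::-1].max(0),d.sum())
for x in(-w-.015,-w,w,w+.015,-.024,-.009,.009,.024): print(round(x,3),[proj(K,E,p+[x,0,z]).round(1).tolist() for z in(-.025,0,.04)])
x0,y0=85,150
f=lambda i:cv2.resize(i[y0:y0+90,x0:x0+65],None,fx=6,fy=6,interpolation=2)
A=cv2.convertScaleAbs(f(a),alpha=1.8); B=cv2.convertScaleAbs(f(b),alpha=1.8)
for im,xs in((A,(-w-.015,w+.015)),(B,(-.024,.024))):
    for x in xs:
        for y in(-.0095,.0095):
            u=(proj(K,E,p+[x,y,-.025])-[x0,y0]+.5)*6; cv2.circle(im,(int(u[0]),int(u[1])),4,(0,255,0),1)
cv2.imwrite("pics/g3.png",np.hstack([A,B])[:,:,::-1])
E
```

```text
scene [122.93209541 141.19065655]
top [246.83122629 424.01941414]
grip_width: 0.0443
grip_force: 0.0
grip_width: 0.0777
grip_force: 0.0
[ 0.49396646 -0.26397398  0.24839515] 0.0404871589439559
[72  0] [186 212] 954
-0.055 [[138.8, 199.9], [136.5, 192.7], [132.7, 180.8]]
-0.04 [[143.2, 202.7], [141.0, 195.6], [137.3, 183.6]]
0.04 [[167.7, 218.7], [165.9, 211.6], [162.8, 199.7]]
0.055 [[172.4, 221.8], [170.7, 214.7], [167.8, 202.9]]
-0.024 [[148.0, 205.9], [145.9, 198.8], [142.3, 186.8]]
-0.009 [[152.5, 208.8], [150.4, 201.7], [147.0, 189.8]]
0.009 [[157.9, 212.3], [156.0, 205.3], [152.7, 193.3]]
0.024 [[162.5, 215.4], [160.6, 208.3], [157.5, 196.4]]
```

View pics/g3.png

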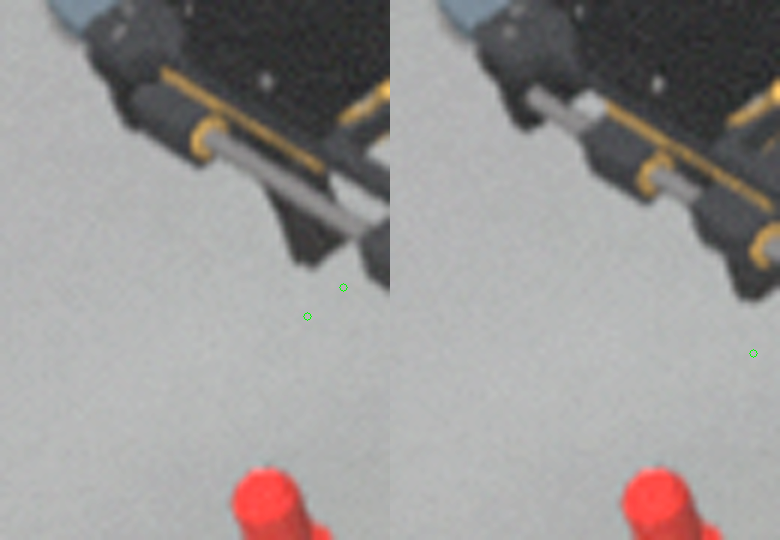

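Open, the fingertip shows at crop (308,265) where I predicted (307,316), about 8 px lower. So the fingers sit roughly 27 mm higher than I assumed, and they closed over the dome. I'll go lower with the fingers wide open and close softly to test this.

```bash
python3 -m crank '[0,0,30,0,0,0,0,0,0,60,0,0,0,0,0,0,90,0,0,0,0,0,0,120,0,0,0,0,0,0,150,0,0,0,0]' 8| tail -2
python3 -m crank '[0,0,20,0,0,0,0,0,0,35,0,0,0,0,0,0,45,0,0,0,0,0,0,52,0,0,0,0,0,0,56,0,0,0,0]' | sed -n 2,4p
python3 -m crank '[0,0,0,0,0,0,90,0,0,0,0,0,0,110,0,0,0,0,0,0,125,0,0,0,0,0,0,140,0,0,0,0,0,0,150]' 8
python3 -m crank '[0,0,0,0,0,0,165,0,0,0,0,0,0,170,0,0,0,0,0,0,175,0,0,0,0,0,0,180,0,0,0,0,0,0,180]' 8
python3 -m crank '[0,0,0,0,0,0,180,0,0,0,0,0,0,180,0,0,0,0,0,0,180,0,0,0,0,0,0,180,0,0,0,0,0,0,180]' 8
```

```text
grip_width: 0.0867
grip_force: 0.0
position: [0.494, -0.264, 0.0418]
tool_rot: [0.706, 0.708, -0.0, -0.0]
ft_force: [0.4, 0.8, -0.4]
time: 7.32
position: [0.4943, -0.2643, 0.0431]
tool_rot: [0.706, 0.708, 0.0, 0.001]
ft_force: [-0.0, 0.4, -0.3]
grip_width: 0.0614
grip_force: 0.0
time: 7.73
position: [0.4943, -0.2641, 0.0424]
tool_rot: [0.706, 0.708, 0.0, 0.0]
ft_force: [1.6, 0.1, 2.2]
grip_width: 0.0298
grip_force: 1.5
time: 8.15
position: [0.4944, -0.2641, 0.0424]
tool_rot: [0.706, 0.708, 0.0, 0.0]
ft_force: [2.2, 0.5, -0.6]
grip_width: 0.0296
grip_force: 8.0
```

```bash
python3 -m crank '[0,0,0,0,0,0,120,0,0,0,0,0,0,120,0,0,0,0,0,0,120,1,1,3,0,0,0,120,1,1,6,0,0,0,120]' 8| tail -2
python3 -m crank '[0,0,2,0,0,0,120,0,0,2,0,0,0,150,0,0,2,0,0,0,180,0,0,2,0,0,0,180,0,0,2,0,0,0,180]' 8
python3 -m crank '[0,0,0,0,0,0,180,0,0,0,0,0,0,180,0,0,0,0,0,0,180,0,0,0,0,0,0,180,0,0,0,0,0,0,180]' 35
python3 -m crank '[0,0,-2,0,0,0,200,0,0,-5,0,0,0,200,0,0,-15,0,0,0,200,0,0,-25,0,0,0,200,0,0,-35,0,0,0,200]' 35
python3 -m crank '[0,0,-25,0,0,0,200,0,0,-60,0,0,0,200,0,0,-100,0,0,0,200,0,0,-140,0,0,0,200,0,0,-165,0,0,0,200]' 35
python3 -m crank '[0,0,0,0,0,0,200,0,0,0,0,0,0,200,0,0,0,0,0,0,200,0,0,0,0,0,0,200,0,0,0,0,0,0,200]' 35
python3 d.py 0.655 0.122 0.235 0
python3 - <<'E'
from h import *
s,K,E=cam("scene");print("brass",blobs(s,(8,90,60),(28,255,255),15,(72,100,256,326))[1])
cv2.imwrite("pics/g4.png",cv2.resize(s[150:300,90:250],None,fx=5,fy=4)[:,:,::-1])
E
```

```text
grip_width: 0.0452
grip_force: 0.0
time: 8.98
position: [0.4948, -0.2629, 0.0344]
tool_rot: [0.706, 0.708, -0.0, -0.0]
ft_force: [-1.3, 0.3, -1.2]
grip_width: 0.0297
grip_force: 8.0
time: 9.4
position: [0.4948, -0.263, 0.0344]
tool_rot: [0.706, 0.708, -0.0, -0.0]
ft_force: [-0.6, -0.4, -0.9]
grip_width: 0.0291
grip_force: 35.0
time: 9.82
position: [0.4951, -0.263, 0.0704]
tool_rot: [0.706, 0.708, 0.0, 0.0]
ft_force: [0.5, -0.9, -4.0]
grip_width: 0.0292
grip_force: 35.0
time: 10.23
position: [0.4962, -0.2637, 0.2399]
tool_rot: [0.706, 0.708, 0.0, 0.004]
ft_force: [1.8, -1.5, -3.1]
grip_width: 0.0293
grip_force: 35.0
time: 10.65
position: [0.4937, -0.262, 0.2321]
tool_rot: [0.706, 0.708, -0.0, -0.002]
ft_force: [-0.7, -0.3, -3.3]
grip_width: 0.0292
grip_force: 35.0
pos [ 0.4937 -0.262   0.2321] yaw 0.13 tilt 0.28 F [-0.72 -0.32 -3.27] w 0.0292 g 35.0 t 10.65
go mm [383.6 162.1  -2.3] turn z 0.13
brass [([149.2, 171.4], [144, 168, 10, 8, 25]), ([132.1, 179.3], [122, 171, 27, 17, 68]), ([163.2, 175.5], [158, 172, 11, 8, 32]), ([154.0, 211.5], [145, 193, 21, 30, 304]), ([139.2, 284.8], [131, 273, 19, 24, 318]), ([171.6, 294.2], [165, 287, 14, 16, 176]), ([86.4, 312.9], [72, 291, 42, 35, 759])]
```

View pics/g4.png

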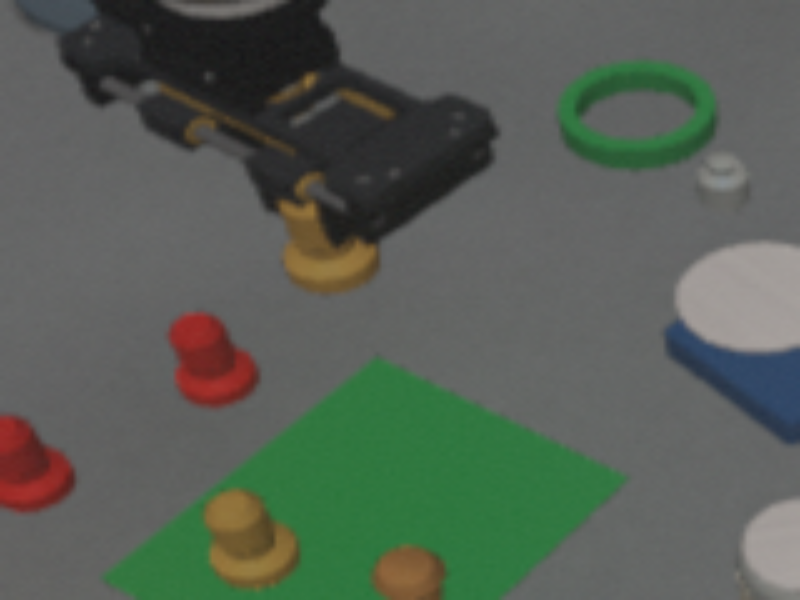

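```bash
python3 -m crank '[22,9,0,0,0,0,200,48,20,0,0,0,0,200,74,31,0,0,0,0,200,100,42,0,0,0,0,200,128,54,0,0,0,0,200]' |sed -n 2p
python3 -m crank '[26,11,0,0,0,0,200,52,22,0,0,0,0,200,78,33,0,0,0,0,200,104,44,0,0,0,0,200,128,54,0,0,0,0,200]' |sed -n 2p
python3 -m crank '[26,11,0,0,0,0,200,52,22,0,0,0,0,200,78,33,0,0,0,0,200,104,44,0,0,0,0,200,128,54,0,0,0,0,200]' |sed -n 2p
python3 -m crank '[0,0,10,0,0,0,200,0,0,20,0,0,0,200,0,0,30,0,0,0,200,0,0,40,0,0,0,200,0,0,40,0,0,0,200]' 
python3 d.py 0.655 0.122 0.13 0
```

```text
position: [0.5484, -0.1339, 0.233]
position: [0.6023, -0.005, 0.2328]
position: [0.6559, 0.1231, 0.2325]
time: 12.37
position: [0.6535, 0.1201, 0.1904]
tool_rot: [0.707, 0.707, -0.003, -0.003]
ft_force: [-1.6, -0.6, -4.2]
grip_width: 0.0292
grip_force: 35.0
pos [0.6535 0.1201 0.1904] yaw 0.05 tilt 0.44 F [-1.56 -0.63 -4.2 ] w 0.0292 g 35.0 t 12.37
go mm [ 1.9  2.  60.4] turn z 0.05
```

```bash
python3 -m crank '[0,0,15,0,0,0,200,0,0,30,0,0,0,200,0,0,42,0,0,0,200,0,0,52,0,0,0,200,0,0,58,0,0,0,200]' |sed -n 2p
for i in 1; do python3 -m crank '[0,0,0,0,0,0,200,0,0,0,0,0,0,200,0,0,0,0,0,0,200,0,0,0,0,0,0,200,0,0,0,0,0,0,200]' |sed -n 2,4p; done
python3 -m crank '[0,0,2,0,0,0,200,0,0,4,0,0,0,200,0,0,6,0,0,0,200,0,0,7,0,0,0,200,0,0,7,0,0,0,200]' |sed -n 2,4p
python3 -m crank '[0,0,1,0,0,0,200,0,0,2,0,0,0,200,0,0,3,0,0,0,200,0,0,4,0,0,0,200,0,0,4,0,0,0,200]' |sed -n 2,4p
python3 -m crank '[0,0,1,0,0,0,200,0,0,2,0,0,0,200,0,0,3,0,0,0,200,0,0,4,0,0,0,200,0,0,4,0,0,0,200]' |sed -n 2,4p
```

```text
position: [0.6553, 0.1208, 0.1348]
position: [0.6567, 0.1215, 0.1373]
tool_rot: [0.706, 0.708, 0.001, 0.001]
ft_force: [-0.4, -0.4, -2.8]
position: [0.6557, 0.1214, 0.1288]
tool_rot: [0.706, 0.708, -0.0, -0.0]
ft_force: [0.3, -0.0, -3.9]
position: [0.6561, 0.1214, 0.1252]
tool_rot: [0.706, 0.708, -0.0, -0.0]
ft_force: [0.2, 0.0, -3.2]
position: [0.6562, 0.1214, 0.1213]
tool_rot: [0.706, 0.708, 0.0, 0.0]
ft_force: [-0.3, -0.4, -2.1]
```

```bash
for i in 1; do python3 -m crank '[0,0,1,0,0,0,200,0,0,2,0,0,0,200,0,0,3,0,0,0,200,0,0,3,0,0,0,200,0,0,3,0,0,0,200]' |sed -n 2,4p; done
python3 -m crank '[0,0,1,0,0,0,200,0,0,2,0,0,0,200,0,0,3,0,0,0,200,0,0,3,0,0,0,200,0,0,3,0,0,0,200]' |sed -n 2,4p
python3 -m crank '[0,0,1,0,0,0,200,0,0,2,0,0,0,200,0,0,2,0,0,0,200,0,0,2,0,0,0,200,0,0,2,0,0,0,200]' |sed -n 2,4p
```

```text
position: [0.6561, 0.1214, 0.1183]
tool_rot: [0.706, 0.708, 0.0, 0.0]
ft_force: [-0.5, 0.6, -2.0]
position: [0.6562, 0.1214, 0.1154]
tool_rot: [0.706, 0.708, 0.0, 0.0]
ft_force: [-1.0, -0.3, -2.5]
position: [0.6561, 0.1214, 0.1134]
tool_rot: [0.706, 0.708, 0.0, 0.0]
ft_force: [-0.2, -0.7, -0.9]
```

```bash
python3 -m crank '[0,0,1,0,0,0,200,0,0,2,0,0,0,200,0,0,3,0,0,0,200,0,0,3,0,0,0,200,0,0,3,0,0,0,200]' |sed -n 2,4p
python3 -c "
from h import *
f=[]
for i in range(6): cam('scene'); f.append(robot.get_obs()['ft_force'][2])
print(np.round(f,2),np.mean(f))"
```

```text
position: [0.6561, 0.1214, 0.1103]
tool_rot: [0.706, 0.708, 0.0, 0.0]
ft_force: [-0.6, -0.4, 0.3]
[ 0.22 -0.22 -0.39 -0.25 -0.4  -0.31] -0.2248901422412457
```

```bash
python3 -m crank '[0,0,0,0,0,0,190,0,0,0,0,0,0,150,0,0,0,0,0,0,110,0,0,0,0,0,0,80,0,0,0,0,0,0,80]' |tail -2
python3 -m crank '[0,0,0,0,0,0,80,0,0,-10,0,0,0,80,0,0,-25,0,0,0,80,0,0,-50,0,0,0,80,0,0,-80,0,0,0,80]' |sed -n 2,5p
python3 -m crank '[0,0,-20,0,0,0,80,0,0,-30,0,0,0,80,-35,-20,-35,0,0,0,80,-70,-40,-35,0,0,0,80,-105,-60,-35,0,0,0,80]' |sed -n 2,5p
python3 d.py 0.4925 -0.364 0.21 0
python3 - <<'E'
from h import *
for n,roi in(("scene",(215,150,330,250)),("top",(180,130,310,215))):
    s,K,E=cam(n);print("brass",blobs(s,(8,90,60),(28,255,255),15,roi)[1]); print("pans",blobs(s,(0,0,165),(180,50,255),60,roi)[1])
E
```

```text
grip_width: 0.0482
grip_force: 0.0
position: [0.6548, 0.1214, 0.19]
tool_rot: [0.706, 0.708, -0.001, -0.001]
ft_force: [-0.3, 0.1, 0.2]
grip_width: 0.0594
position: [0.5956, 0.0158, 0.2258]
tool_rot: [0.705, 0.709, 0.0, 0.0]
ft_force: [0.4, -0.5, -0.6]
grip_width: 0.0597
pos [0.5956 0.0158 0.2258] yaw 0.26 tilt 0.05 F [ 0.36 -0.55 -0.58] w 0.0597 g 0.0 t 17.67
go mm [-379.4 -104.8   15.9] turn z 0.26
brass [([292.8, 151.8], [289, 150, 10, 6, 26]), ([300.8, 180.7], [294, 169, 14, 23, 246]), ([271.7, 209.2], [264, 203, 16, 14, 93])]
pans []
brass [([276.9, 137.7], [275, 135, 5, 6, 26]), ([207.4, 163.6], [204, 160, 8, 8, 42])]
pans [([213.7, 161.1], [207, 154, 14, 15, 127]), ([284.7, 180.5], [267, 164, 36, 34, 923])]
```

```bash
python3 -m crank '[-25,-7,0,0,0,0,80,-50,-14,0,0,0,0,80,-75,-21,0,0,0,0,80,-101,-28,0,0,0,0,80,-126,-35,0,0,0,0,80]' |sed -n 2p
python3 -m crank '[-25,-7,0,0,0,0,80,-50,-14,0,0,0,0,80,-75,-21,0,0,0,0,80,-101,-28,0,0,0,0,80,-126,-35,0,0,0,0,80]' |sed -n 2p
python3 -m crank '[-25,-7,5,0,0,0,80,-50,-14,15,0,0,0,80,-75,-21,25,0,0,0,80,-101,-28,40,0,0,0,80,-127,-35,55,0,0,0,80]' |sed -n 2p
python3 -m crank '[0,0,15,0,0,0,80,0,0,30,0,0,0,80,0,0,50,0,0,0,80,0,0,65,0,0,0,80,0,0,75,0,0,0,80]' |sed -n 2p
python3 -m crank '[0,0,0,0,0,0,80,0,0,0,0,0,0,80,0,0,0,0,0,0,80,0,0,0,0,0,0,80,0,0,0,0,0,0,80]' |sed -n 2p
python3 d.py 0.4935 -0.3635 0.0345 0
```

```text
position: [0.5615, -0.1104, 0.2253]
position: [0.5269, -0.2367, 0.2252]
position: [0.4925, -0.3639, 0.17]
position: [0.4919, -0.362, 0.0933]
position: [0.4928, -0.3634, 0.0965]
pos [ 0.4928 -0.3634  0.0965] yaw 0.14 tilt 0.12 F [-0.14 -0.21 -0.79] w 0.0597 g 0.0 t 19.85
go mm [ 0.   0.6 62. ] turn z 0.14
```

```bash
python3 -m crank '[0,0,15,0,0,0,80,0,0,30,0,0,0,80,0,0,44,0,0,0,80,0,0,54,0,0,0,80,0,0,61,0,0,0,80]' |sed -n 2,4p
python3 -m crank '[0,0,0,0,0,0,90,0,0,0,0,0,0,120,0,0,0,0,0,0,150,0,0,0,0,0,0,180,0,0,0,0,0,0,180]' 6
python3 -m crank '[0,0,0,0,0,0,180,0,0,0,0,0,0,180,0,0,0,0,0,0,180,0,0,0,0,0,0,180,0,0,0,0,0,0,180]' 6
python3 -m crank '[0,0,0,0,0,0,200,0,0,0,0,0,0,200,0,0,0,0,0,0,200,0,0,0,0,0,0,200,0,0,0,0,0,0,200]' 35
python3 -m crank '[0,0,-2,0,0,0,200,0,0,-5,0,0,0,200,0,0,-15,0,0,0,200,0,0,-25,0,0,0,200,0,0,-35,0,0,0,200]' 35
python3 -m crank '[0,0,-25,0,0,0,200,0,0,-60,0,0,0,200,0,0,-100,0,0,0,200,0,0,-140,0,0,0,200,0,0,-165,0,0,0,200]' |sed -n 2,6p
python3 d.py 0.6145 -0.094 0.234 0
```

```text
position: [0.4921, -0.3629, 0.0338]
tool_rot: [0.706, 0.708, 0.0, -0.0]
ft_force: [0.6, -0.3, 0.2]
time: 20.68
position: [0.4926, -0.3634, 0.0351]
tool_rot: [0.706, 0.708, -0.0, 0.001]
ft_force: [-0.1, 0.1, -0.1]
grip_width: 0.0374
grip_force: 0.0
time: 21.1
position: [0.4926, -0.3632, 0.0348]
tool_rot: [0.706, 0.708, 0.0, 0.001]
ft_force: [0.7, -0.1, 2.8]
grip_width: 0.0296
grip_force: 6.0
time: 21.52
position: [0.4926, -0.3633, 0.0348]
tool_rot: [0.706, 0.708, 0.0, 0.001]
ft_force: [0.4, 0.1, 4.5]
grip_width: 0.0289
grip_force: 35.0
time: 21.93
position: [0.492, -0.3628, 0.0701]
tool_rot: [0.706, 0.708, -0.0, -0.0]
ft_force: [0.4, 0.2, -2.0]
grip_width: 0.0291
grip_force: 35.0
position: [0.4933, -0.3641, 0.24]
tool_rot: [0.706, 0.708, -0.0, 0.004]
ft_force: [0.6, -0.2, -1.8]
grip_width: 0.029
grip_force: 35.0
pos [ 0.4933 -0.3641  0.24  ] yaw 0.13 tilt 0.41 F [ 0.57 -0.17 -1.76] w 0.029 g 35.0 t 22.35
go mm [269.8 121.8   5.2] turn z 0.13
```

```bash
python3 -m crank '[22,10,0,0,0,0,200,50,23,0,0,0,0,200,78,36,0,0,0,0,200,107,49,0,0,0,0,200,135,61,0,0,0,0,200]' |sed -n 2p
python3 -m crank '[28,12,0,0,0,0,200,56,25,0,0,0,0,200,85,38,0,0,0,0,200,113,50,0,0,0,0,200,135,61,0,0,0,0,200]' |sed -n 2p
python3 -m crank '[0,0,10,0,0,0,200,0,0,25,0,0,0,200,0,0,40,0,0,0,200,0,0,53,0,0,0,200,0,0,63,0,0,0,200]' |sed -n 2,4p
python3 -m crank '[0,0,0,0,0,0,200,0,0,0,0,0,0,200,0,0,0,0,0,0,200,0,0,0,0,0,0,200,0,0,0,0,0,0,200]' |sed -n 2,4p
python3 d.py 0.6145 -0.094 0.150 0
python3 - <<'E'
from h import *
f=[]
P=[]
for n,roi in(("scene",(280,150,330,200)),("top",(180,130,230,185))):
    s,K,E=cam(n);b=blobs(s,(8,90,60),(28,255,255),15,roi)[1];print(b);f.append(robot.get_obs()['ft_force'][2]);P.append((K,E,b[-1][1]))
# dome top in scene: top of bbox, top cam: head blob centre
K,E,b=P[0];K2,E2,b2=P[1]
print(tri(ray(K,E,b[0]+b[2]/2-.5,b[1]+4),ray(K2,E2,b2[0]+b2[2]/2-.5,b2[1]+b2[3]/2-.5)),f)
for z in(.138,.148,.158): print(z,proj(K,E,[.655,.1215,z]))
E
```

```text
position: [0.5531, -0.2264, 0.2356]
position: [0.6137, -0.0901, 0.2355]
position: [0.6127, -0.0928, 0.1707]
tool_rot: [0.706, 0.708, -0.0, -0.0]
ft_force: [-0.4, 0.2, -1.9]
position: [0.6142, -0.093, 0.1724]
tool_rot: [0.706, 0.708, 0.0, 0.001]
ft_force: [-0.1, -0.1, -1.1]
pos [ 0.6142 -0.093   0.1724] yaw 0.13 tilt 0.11 F [-0.08 -0.09 -1.1 ] w 0.0295 g 35.0 t 24.02
go mm [-1.   0.3 22.4] turn z 0.13
[([290.3, 151.4], [283, 150, 16, 6, 50]), ([300.8, 180.7], [294, 169, 14, 23, 248])]
[([203.6, 165.9], [197, 157, 15, 18, 207])]
[0.65003149 0.11771206 0.13204542] [np.float64(-1.931513769513217), np.float64(-1.9622912957378036)]
0.138 [301.93175974 171.78276376]
0.148 [302.19177284 169.20877335]
0.158 [302.45506806 166.60229179]
```

```bash
python3 -m crank '[0,0,6,0,0,0,200,0,0,13,0,0,0,200,-1,0,19,0,0,0,200,-1,0,23,0,0,0,200,-1,0,25,0,0,0,200]' |sed -n 2,4p
python3 -m crank '[0,0,1,0,0,0,200,0,0,2,0,0,0,200,0,0,3,0,0,0,200,0,0,4,0,0,0,200,0,0,5,0,0,0,200]' |sed -n 2,4p
python3 -m crank '[0,0,1,0,0,0,200,0,0,2,0,0,0,200,0,0,3,0,0,0,200,0,0,4,0,0,0,200,0,0,4,0,0,0,200]' |sed -n 2,4p
cat > f.py <<'E'
from h import *
f=[]
for i in range(6): cam('scene'); f.append(robot.get_obs()['ft_force'])
print(robot.get_obs()['position'].round(4),np.round(np.mean(f,0),2),round(robot.get_obs()['time'],2))
E
python3 f.py
```

```text
position: [0.6128, -0.0935, 0.1449]
tool_rot: [0.706, 0.708, -0.001, -0.001]
ft_force: [0.3, -0.2, -1.4]
position: [0.6137, -0.0937, 0.1416]
tool_rot: [0.706, 0.708, 0.0, 0.0]
ft_force: [-1.5, -0.5, -0.1]
position: [0.6137, -0.0937, 0.1373]
tool_rot: [0.706, 0.708, 0.0, 0.0]
ft_force: [-1.1, -0.3, -0.8]
[ 0.6137 -0.0937  0.1374] [-0.16  0.27 -0.46] 25.67
```

```bash
python3 -m crank '[0,0,0.5,0,0,0,200,0,0,1,0,0,0,190,0,0,1,0,0,0,150,0,0,1,0,0,0,110,0,0,1,0,0,0,80]' |tail -2
python3 -m crank '[0,0,0,0,0,0,80,0,0,0,0,0,0,80,0,0,-10,0,0,0,80,0,0,-25,0,0,0,80,0,0,-50,0,0,0,80]' |sed -n 2,5p
python3 -m crank '[0,0,-10,0,0,0,80,0,0,-25,0,0,0,80,0,0,-45,0,0,0,80,-20,-40,-45,0,0,0,80,-40,-80,-45,0,0,0,80]' |sed -n 2p
python3 -m crank '[0,-40,0,0,0,0,80,0,-80,0,0,0,0,80,0,-80,0,0,0,0,80,0,-80,0,0,0,0,80,0,-80,0,0,0,0,80]' |sed -n 1,2p
python3 - <<'E'
from h import *
for n,roi in(("scene",(215,140,330,260)),("top",(180,130,310,215))):
    s,K,E=cam(n)
    for q in blobs(s,(8,90,60),(28,255,255),20,roi)[1]: print(n,"brass",q)
    if n=="scene":
        im=s
        for nm,xy in(("L",[.655,.1215]),("R",[.6135,-.0937])):
            print(nm,[(z,proj(K,E,xy+[z]).round(1).tolist(),proj(K,E,xy+[z+.068]).round(1).tolist()) for z in(.08,.095,.11)])
cv2.imwrite("pics/bal.png",cv2.resize(im[150:250,215:335],None,fx=5,fy=5,interpolation=2)[:,:,::-1])
E
```

```text
grip_width: 0.0419
grip_force: 0.0
position: [0.6119, -0.0932, 0.1852]
tool_rot: [0.706, 0.708, -0.001, -0.002]
ft_force: [0.7, -0.2, -0.4]
grip_width: 0.0593
position: [0.5409, -0.1316, 0.2333]
time: 27.33
position: [0.4601, -0.1319, 0.2323]
scene brass ([290.5, 145.7], [271, 140, 35, 16, 290])
scene brass ([300.9, 178.6], [294, 166, 14, 24, 253])
scene brass ([241.4, 215.2], [234, 202, 16, 26, 299])
scene brass ([271.7, 209.2], [264, 203, 16, 14, 93])
scene brass ([305.0, 254.2], [297, 248, 15, 12, 85])
L [(0.08, [300.5, 186.1], [302.2, 169.2]), (0.095, [300.8, 182.5], [302.6, 165.3]), (0.11, [301.2, 178.8], [303.0, 161.3])]
R [(0.08, [243.1, 226.6], [242.3, 210.1]), (0.095, [242.9, 223.1], [242.1, 206.2]), (0.11, [242.7, 219.5], [241.9, 202.3])]
top brass ([265.7, 136.8], [252, 134, 28, 7, 154])
top brass ([203.2, 164.9], [197, 156, 15, 18, 206])
top brass ([244.7, 174.2], [241, 169, 8, 12, 61])
top brass ([285.3, 179.4], [278, 171, 16, 17, 210])
```

View pics/bal.png

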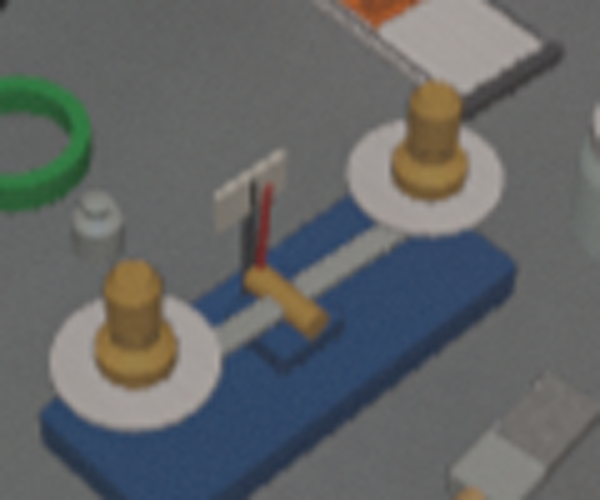

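The picture shows both finials standing, the left at (432,140) and the right at (135,320). The needle at (265,225) leans right of the scale's centre mark, towards the left (+y) pan. So the left pan carries the heavier one, and the wrist weights agree (about 3.2 N against 1.7 N). Next I'll pick up the left one.

```bash
python3 -m crank '[20,15,0,0,0,0,80,45,35,0,0,0,0,80,72,56,0,0,0,0,80,100,77,0,0,0,0,80,127,98,0,0,0,0,80]' |sed -n 2p
python3 -m crank '[27,21,0,0,0,2.7,80,54,42,0,0,0,5.4,80,81,63,0,0,0,8.1,80,106,82,0,0,0,10.8,80,126,98,0,0,0,13.6,80]' |sed -n 2p
python3 d.py 0.656 0.1214 0.13 -13.4
python3 - <<'E'
from h import *
s,K,E=cam("scene"); print(blobs(s,(8,90,60),(28,255,255),20,(225,195,260,245))[1])
E
```

```text
position: [0.5593, -0.0024, 0.2314]
position: [0.657, 0.1254, 0.2309]
pos [0.657  0.1254 0.2309] yaw -13.47 tilt 0.09 F [ 0.03 -0.77  0.02] w 0.0603 g 0.0 t 28.27
go mm [ -4.2  -0.2 100.9] turn z -0.07
[([241.4, 215.2], [234, 202, 16, 26, 299])]
```

```bash
python3 -m crank '[-2,0,10,0,0,0,80,-4,0,25,0,0,0,80,-4,0,45,0,0,0,80,-4,0,60,0,0,0,80,-4,0,65,0,0,0,80]' |sed -n 2p
python3 -m crank '[0,0,0,0,0,0,80,0,0,0,0,0,0,80,0,0,10,0,0,0,80,0,0,20,0,0,0,80,0,0,30,0,0,0,80]' |sed -n 2p
python3 -m crank '[0,0,8,0,0,0,80,0,0,14,0,0,0,80,0,0,18,0,0,0,80,0,0,19,0,0,0,80,0,0,19,0,0,0,80]' |sed -n 2,4p
python3 d.py 0.656 0.1214 0.1165 -13.4
```

```text
position: [0.6513, 0.1173, 0.1625]
position: [0.654, 0.1181, 0.1363]
position: [0.6535, 0.1182, 0.1169]
tool_rot: [0.785, 0.619, -0.0, -0.0]
ft_force: [0.3, 0.1, -0.1]
pos [0.6535 0.1182 0.1169] yaw -13.47 tilt 0.04 F [ 0.31  0.15 -0.05] w 0.0596 g 0.0 t 29.57
go mm [3.7 1.7 0.4] turn z -0.07
```

```bash
python3 -m crank '[2,1,0,0,0,0,80,4,2,0,0,0,0,80,4,2,0,0,0,0,90,4,2,0,0,0,0,110,4,2,0,0,0,0,130]' 5|sed -n 2p
python3 -m crank '[0,0,0,0,0,0,150,0,0,0,0,0,0,170,0,0,0,0,0,0,180,0,0,0,0,0,0,180,0,0,0,0,0,0,180]' 5|sed -n 2,6p
python3 -m crank '[0,0,0,0,0,0,200,0,0,0,0,0,0,200,0,0,0,0,0,0,200,0,0,0,0,0,0,200,0,0,0,0,0,0,200]' 40|sed -n 2,6p
python3 -m crank '[0,0,-2,0,0,0,200,0,0,-5,0,0,0,200,0,0,-12,0,0,0,200,0,0,-20,0,0,0,200,0,0,-28,0,0,0,200]' |sed -n 2,6p
python3 -m crank '[0,0,-15,0,0,0,200,0,0,-35,0,0,0,200,0,0,-55,0,0,0,200,0,0,-65,0,0,0,200,0,0,-70,0,0,0,200]' |sed -n 2,6p
```

```text
position: [0.6566, 0.1218, 0.1177]
position: [0.6563, 0.1217, 0.1173]
tool_rot: [0.785, 0.619, -0.0, -0.0]
ft_force: [0.2, 0.1, -0.7]
grip_width: 0.0297
grip_force: 5.0
position: [0.6563, 0.1217, 0.1173]
tool_rot: [0.785, 0.619, -0.0, -0.0]
ft_force: [-1.2, -0.3, -0.2]
grip_width: 0.0295
grip_force: 40.0
position: [0.6562, 0.1217, 0.1457]
tool_rot: [0.785, 0.619, -0.0, -0.0]
ft_force: [1.2, 0.4, -3.7]
grip_width: 0.029
grip_force: 40.0
position: [0.6578, 0.1217, 0.2182]
tool_rot: [0.785, 0.619, 0.002, 0.001]
ft_force: [0.5, -0.2, -3.2]
grip_width: 0.0292
grip_force: 40.0
```

```bash
python3 -m crank '[7,-14,0,0,0,0,200,17,-34,0,0,0,0,200,28,-57,0,0,0,0,200,39,-80,0,0,0,0,200,51,-104,0,0,0,0,200]' |sed -n 2p
python3 -m crank '[11,-23,0,0,0,0,200,22,-46,0,0,0,0,200,33,-68,0,0,0,0,200,43,-88,0,0,0,0,200,51,-104,0,0,0,0,200]' |sed -n 2p
python3 -m crank '[11,-23,0,0,0,0,200,22,-46,0,0,0,0,200,33,-68,10,0,0,0,200,43,-88,25,0,0,0,200,51,-104,45,0,0,0,200]' |sed -n 2p
python3 -m crank '[0,0,20,0,0,0,200,0,0,40,0,0,0,200,0,0,55,0,0,0,200,0,0,65,0,0,0,200,0,0,70,0,0,0,200]' |sed -n 2p
python3 -m crank '[0,0,0,0,0,0,200,0,0,0,0,0,0,200,0,0,0,0,0,0,200,0,0,0,0,0,0,200,0,0,0,0,0,0,200]' |sed -n 2p
python3 d.py 0.390 0.343 0.0625 -13.4
python3 f.py
```

```text
position: [0.5658, 0.1956, 0.2145]
position: [0.4755, 0.2701, 0.2147]
position: [0.3877, 0.3444, 0.1708]
position: [0.3878, 0.3426, 0.0988]
position: [0.3893, 0.3434, 0.1012]
pos [0.3893 0.3434 0.1012] yaw -13.48 tilt 0.1 F [ 0.19  0.09 -3.79] w 0.0291 g 40.0 t 33.73
go mm [-0.2  0.7 38.7] turn z -0.08
[0.3888 0.3431 0.1005] [-0.06  0.07 -3.77] 34.03
```

```bash
python3 -m crank '[0,0,8,0,0,0,200,0,0,16,0,0,0,200,0,0,24,0,0,0,200,0,0,30,0,0,0,200,0,0,33,0,0,0,200]' |sed -n 2p
python3 -m crank '[0,0,3,0,0,0,200,0,0,5,0,0,0,200,0,0,5,0,0,0,200,0,0,5,0,0,0,200,0,0,5,0,0,0,200]' |sed -n 2p
python3 - <<'E'
from h import *
p=robot.get_obs()["position"]; print(p.round(4))
a=np.linspace(0,2*np.pi,72); ring=np.c_[.022*np.cos(a),.022*np.sin(a)]
for n in("scene","top"):
    s,K,E=cam(n); u,v=proj(K,E,[p[0],p[1],.04]).astype(int)
    print(n,blobs(s,(14,90,60),(28,255,255),20,(u-22,v-25,u+22,v+22))[1])
    for z in(.028,.031,.034):
        q=np.array([proj(K,E,[p[0]+r[0],p[1]+r[1],z+h]) for r in ring for h in(0,.014)])
        print(z,"pred foot box x",q[:,0].min().round(1),q[:,0].max().round(1),"y",q[:,1].min().round(1),q[:,1].max().round(1))
    if n=="scene": cv2.imwrite("pics/jig1.png",cv2.resize(s[110:190,220:320],None,fx=7,fy=7,interpolation=2)[:,:,::-1])
E
python3 d.py 0.390 0.343 0.0625 -13.4
```

```text
position: [0.3879, 0.3426, 0.0658]
position: [0.3889, 0.3433, 0.0626]
[0.3889 0.3433 0.0626]
scene [([269.1, 119.7], [264, 108, 12, 21, 164])]
0.028 pred foot box x 263.9 276.6 y 119.5 130.6
0.031 pred foot box x 263.9 276.6 y 118.8 129.9
0.034 pred foot box x 263.9 276.6 y 118.1 129.2
top [([111.6, 266.5], [109, 261, 6, 12, 42]), ([121.5, 268.2], [116, 261, 12, 15, 143])]
0.028 pred foot box x 111.0 129.2 y 259.6 276.5
0.031 pred foot box x 110.6 128.9 y 259.5 276.5
0.034 pred foot box x 110.2 128.5 y 259.5 276.4
pos [0.3889 0.3433 0.0627] yaw -13.47 tilt 0.05 F [ 0.75  0.06 -4.42] w 0.0288 g 40.0 t 34.97
go mm [-0.   1.1  0.2] turn z -0.07
```

View pics/jig1.png

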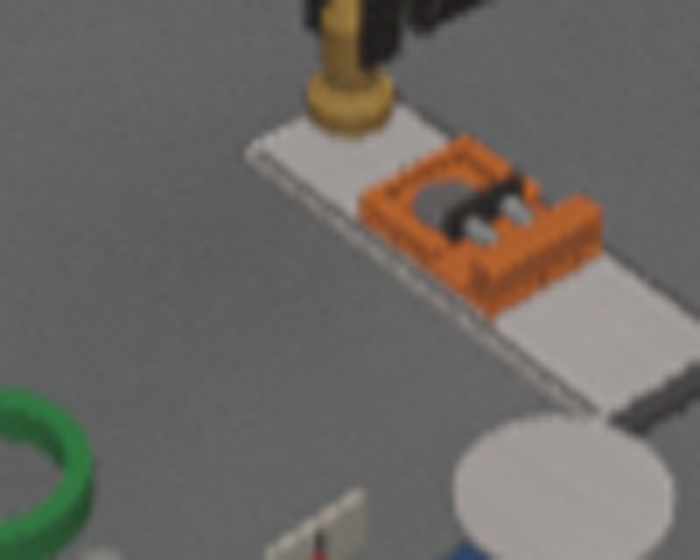

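The foot sits square in front of the nest at crop (350,105). Its bottom edge is at y≈129.4 px against a predicted 129.9 for an underside at 31 mm. The cushion is at crop (443,205) and will serve as a lateral cross-check.

Run:
```python
from h import *
s,K,E=cam("scene")
d=np.array([.9728,-.2317]);n=np.array([.2317,.9728])
c=lambda u,v:(220+u/7-.43,110+v/7-.43)
for nm,u,v,z in(("cushion",443,205,.018),("lip near-left out",465,136,.026),("lip front",361,193,.026),("blk L",585,192,.04),("blk R",483,262,.04),("pad L",518,182,.04),("pad R",450,222,.04)):
    p=onz(K,E,*c(u,v),z)[:2]; print(nm,p.round(4),"s",(p@d).round(4),"lat",(p@n).round(4))
p=robot.get_obs()["position"][:2]; print("tool s",p@d,"lat",p@n)
```

```text
cushion [0.4558 0.3252] s 0.3681 lat 0.4219
lip near-left out [0.4398 0.3672] s 0.3427 lat 0.4591
lip front [0.4235 0.3009] s 0.3423 lat 0.3908
blk L [0.5194 0.3517] s 0.4238 lat 0.4625
blk R [0.5084 0.2806] s 0.4295 lat 0.3907
pad L [0.4893 0.3388] s 0.3975 lat 0.443
pad R [0.4796 0.295 ] s 0.3982 lat 0.3981
tool s 0.29881833432961896 lat 0.4240406003569529
```

```bash
cat > f.py <<'E'
from h import *
d=np.array([.9728,-.2317]);n=np.array([.2317,.9728])
f=[]
for i in range(5): cam('scene'); f.append(robot.get_obs()['ft_force'])
f=np.mean(f,0);o=robot.get_obs();p=o['position']
print("s",(p[:2]@d).round(4),"lat",(p[:2]@n).round(4),"z",p[2].round(4),"Fd",(f[:2]@d).round(2),"Fn",(f[:2]@n).round(2),"Fz",f[2].round(2),"t",round(o['time'],2))
E
python3 -m crank '[0,10,0,0,0,0,200,0,25,0,0,0,0,200,0,40,0,0,0,0,200,0,52,0,0,0,0,200,0,60,0,0,0,0,200]' |sed -n 2p
python3 -m crank '[0,1,0,0,0,0,200,0,2,0,0,0,0,200,0,3,0,0,0,0,200,0,4,0,0,0,0,200,0,4,0,0,0,0,200]' |sed -n 2p
python3 f.py
python3 -m crank '[0,1,0,0,0,0,200,0,2,0,0,0,0,200,0,3,0,0,0,0,200,0,4,0,0,0,0,200,0,4,0,0,0,0,200]' |sed -n 2p
python3 f.py
```

```text
position: [0.4507, 0.3288, 0.0626]
position: [0.4504, 0.3283, 0.0623]
s 0.3623 lat 0.4238 z 0.0624 Fd -0.04 Fn 0.39 Fz -3.62 t 36.1
position: [0.4553, 0.3273, 0.0624]
s 0.3666 lat 0.4237 z 0.0623 Fd -0.21 Fn 0.07 Fz -3.58 t 36.77
```

```bash
for k in 1; do python3 -m crank '[0,1,0,0,0,0,200,0,2,0,0,0,0,200,0,3,0,0,0,0,200,0,3,0,0,0,0,200,0,3,0,0,0,0,200]' >/dev/null; python3 f.py; done
python3 -m crank '[0,1,0,0,0,0,200,0,2,0,0,0,0,200,0,2,0,0,0,0,200,0,2,0,0,0,0,200,0,2,0,0,0,0,200]' >/dev/null; python3 f.py
python3 -m crank '[0,1,0,0,0,0,200,0,2,0,0,0,0,200,0,2,0,0,0,0,200,0,2,0,0,0,0,200,0,2,0,0,0,0,200]' >/dev/null; python3 f.py
```

```text
s 0.3693 lat 0.4237 z 0.0623 Fd -1.57 Fn -0.2 Fz -2.34 t 37.43
s 0.3714 lat 0.4237 z 0.0623 Fd -3.44 Fn 0.53 Fz -1.61 t 38.1
s 0.3734 lat 0.4237 z 0.0623 Fd -4.87 Fn 0.41 Fz -1.03 t 38.77
```

```bash
python3 -m crank '[0,1,0,0,0,0,200,0,2,0,0,0,0,200,0,2,0,0,0,0,200,0,2,0,0,0,0,200,0,2,0,0,0,0,200]' >/dev/null; python3 f.py
python3 -m crank '[0,0,2,0,0,0,200,0,0,4,0,0,0,200,0,0,6,0,0,0,200,0,0,7,0,0,0,200,0,0,7,0,0,0,200]' >/dev/null; python3 f.py
```

```text
s 0.3749 lat 0.4236 z 0.0623 Fd -5.96 Fn 0.45 Fz 0.15 t 39.43
s 0.3747 lat 0.4234 z 0.0551 Fd -5.94 Fn 0.58 Fz -1.55 t 40.1
```

```bash
python3 -m crank '[0,0,1,0,0,0,200,0,0,2,0,0,0,200,0,0,3,0,0,0,200,0,0,4,0,0,0,200,0,0,4,0,0,0,200]' >/dev/null; python3 f.py
python3 -m crank '[0,0,1,0,0,0,200,0,0,2,0,0,0,200,0,0,2,0,0,0,200,0,0,2,0,0,0,200,0,0,2,0,0,0,200]' >/dev/null; python3 f.py
```

```text
s 0.3748 lat 0.4234 z 0.0511 Fd -5.93 Fn 0.66 Fz -0.67 t 40.77
s 0.3748 lat 0.4234 z 0.0492 Fd -5.69 Fn 0.09 Fz -0.94 t 41.43
```

```bash
python3 -m crank '[0,0,0.5,0,0,0,200,0,0,1,0,0,0,200,0,0,1,0,0,0,200,0,0,1,0,0,0,200,0,0,1,0,0,0,200]' >/dev/null; python3 f.py
python3 -m crank '[0,0,0.5,0,0,0,200,0,0,1,0,0,0,200,0,0,1,0,0,0,200,0,0,1,0,0,0,200,0,0,1,0,0,0,200]' >/dev/null; python3 f.py
```

```text
s 0.3749 lat 0.4234 z 0.0485 Fd -5.89 Fn -0.02 Fz 0.84 t 42.1
s 0.3749 lat 0.4234 z 0.0478 Fd -6.76 Fn -0.1 Fz 3.87 t 42.77
```

```bash
python3 -m crank '[0,-1,0,0,0,0,200,0,-2,0,0,0,0,200,0,-3,0,0,0,0,200,0,-3,0,0,0,0,200,0,-3,0,0,0,0,200]' >/dev/null; python3 f.py
```

```text
s 0.3732 lat 0.4239 z 0.0476 Fd -1.79 Fn -2.62 Fz 4.1 t 43.43
```

```bash
python3 -m crank '[0,0.5,0,0,0,0,200,0,0.5,0,0,0,0,180,0,0.5,0,0,0,0,165,0,0.5,0,0,0,0,150,0,0.5,0,0,0,0,120]' 5 |tail -3
python3 -m crank '[0,0,0,0,0,0,100,0,0,0,0,0,0,80,0,0,0,0,0,0,80,0,0,0,0,0,0,80,0,0,0,0,0,0,80]' |tail -3
python3 -m crank '[0,0,-5,0,0,0,80,0,0,-15,0,0,0,80,0,0,-30,0,0,0,80,0,0,-55,0,0,0,80,0,0,-90,0,0,0,80]' |sed -n 2,4p
python3 -m crank '[0,0,-30,0,0,0,80,0,0,-60,0,0,0,80,-30,-20,-60,0,0,0,80,-65,-40,-60,0,0,0,80,-100,-60,-60,0,0,0,80]' |sed -n 2p
python3 -m crank '[-30,-10,0,0,0,0,80,-65,-20,0,0,0,0,80,-100,-20,0,0,0,0,80,-135,-20,0,0,0,0,80,-150,-20,0,0,0,0,80]' |sed -n 2p
python3 - <<'E'
from h import *
s,K,E=cam("scene");t,K2,E2=cam("top")
A=cv2.resize(s[100:190,225:325],None,fx=4,fy=4,interpolation=2);B=cv2.resize(t[190:280,90:190],None,fx=4,fy=4,interpolation=2)
C=cv2.resize(s[160:250,220:320],None,fx=2.4,fy=2.4,interpolation=2); D=cv2.resize(t[130:220,180:280],None,fx=2.4,fy=2.4,interpolation=2)
cv2.imwrite("pics/fin.png",np.vstack([np.hstack([A,B]),np.pad(np.hstack([C,D]),((0,0),(0,800-480),(0,0)))])[:,:,::-1])
print(robot.get_obs()["time"],proj(K,E,[.4616,.3259,.018+.068]),proj(K,E,[.4616,.3259,.018]))
E
```

```text
ft_force: [-0.4, -1.0, -0.9]
grip_width: 0.0368
grip_force: 0.0
ft_force: [0.6, -0.3, 0.3]
grip_width: 0.0585
grip_force: 0.0
position: [0.4595, 0.3249, 0.137]
tool_rot: [0.785, 0.619, -0.002, -0.001]
ft_force: [0.7, -0.3, 0.4]
position: [0.3792, 0.2421, 0.1989]
position: [0.3233, 0.0991, 0.1981]
45.6167 [285.21582132 123.63980175] [284.36562984 139.39700589]
```

View pics/fin.png

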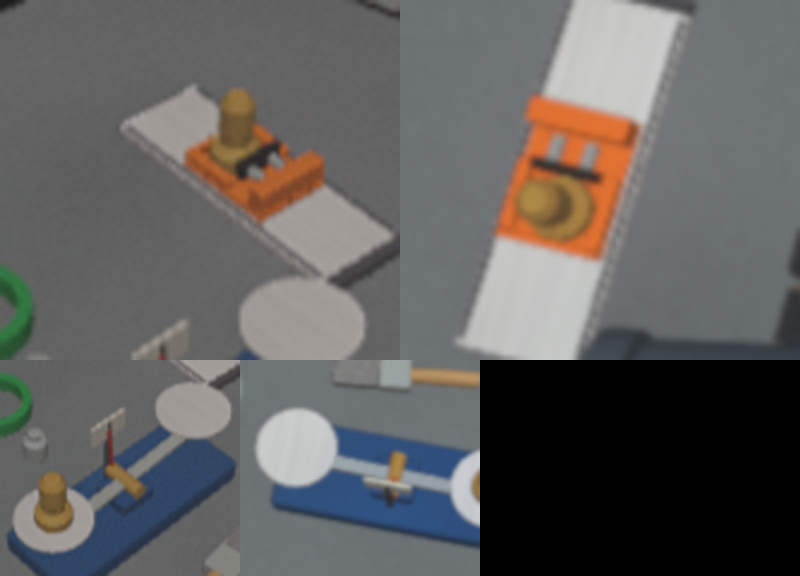

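The final picture shows the heavier finial upright in the nest, between lip and pad (crop (237,130) scene, (555,205) top). The lighter one stands on the right pan (crop (53,505)), and the arm is clear.

```bash
python3 -c "
from rig import robot
print(robot.hand_in())"
```

```text
the job is handed in; nothing more can be done
None
```

The balance showed the left-pan finial to be the heavier, so it now stands upright in the jig nest, the lighter one is still on the right pan, and the job was handed in at about 46 s.

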